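# Open the bindery tool chest: tug, free the catch if it holds, keep the lid up

### The arm

A 6-joint arm with a two-finger parallel gripper is mounted at the origin on the work surface. World frame = base frame: x ahead of the robot, y to its left, z up, the work surface at z = 0. Lengths are in m, angles in degrees, forces in N, time in s.
With the tool pointing down it reaches from about 0.275 to 0.825 m from the base axis. Payload 5.2 kg.
Tool frame: the origin (TCP) lies between the finger pads; the fingertips stand 19 mm ahead of it and the grasp point (between the pads) is the TCP; z points along the fingers, y is the direction in which the jaws open and shut (so a half turn about z gives the same grasp; the last joint's range is limited). The gripper opens to 93 mm and grips with 3 to 60 N. Pads are 15 mm wide; open, the fingers measure 128 mm over their backs; the gripper's body (75 mm by 188 mm) begins 65 mm behind the grasp point.
Start: joints at [53.297, 14.817, 87.949, -0, 77.235, -11.62], TCP at [0.233, 0.498, 0.238] pointing down, gripper open.
Joint ranges: [-179.93, 179.93], [-52.35, 119.4], [10.71, 147.94], [-69.91, 249.91], [12.55, 155.21], [-178.61, 178.61]. Speed limits (degrees/s): [147.25, 147.25, 180, 180, 180, 180].

### API

Orientations are given as [roll, pitch, yaw] about the fixed x, y, z axes, in that order (R = Rz(yaw) Ry(pitch) Rx(roll)).
In Python, from plant import sensors, viewer, ticket gives the robot as it stands. The module is installed in compiled form; this text tells all that it offers.
- The arm moves only by the tool step_arm, never from a script. Its arguments are lists of equal length, an entry for each row: "delta_pos": the shift along the tool's x, y, z in mm, a list of three; "turn": the turn, a rotation vector about the tool's x, y, z in degrees, a list of three; "grip": the opening, from -1 (shut) to 1 (fully open), so that 0 is half open. A call has 1 to 8 rows; each row shifts and turns the commanded pose from where the row before left it, along the tool's axes as they then stand; what a row does not reach is not made up. A row lasts 1/8 s, in which the tool goes at most 62.5 mm and 10.7 degrees, less where a joint would pass 70% of its speed; a pose out of reach is approached as far as the arm can. A call is refused whole if a number of a shift passes 62.5 or a number of a turn 10.7, either way. A call with a gripper value outside its range is refused whole. The fingers move at their own pace and stop on an object; "grip_force" is the grip in N (left out, the last holds). Time passes only in rows, so rows that do not move let the fingers close. It gives the time, the measured TCP pose, the force and the opening at its end, in the units of the state.
- sensors.get_obs(): the state, without advancing time (a new reading comes with each control period).
- viewer.read_camera(name): name is "scene" or "side" or "wrist"; returns the picture (420x560x3 uint8, red, green, blue); there is no depth.
- viewer.get_calibration(name): a dict with "camera_matrix" (3x3 intrinsics, pixels), "dist_coeffs" ([k1, k2, p1, p2, k3] as OpenCV has them; the pictures are not rectified), "rvec" (rotation vector, rad) and "tvec" (3), from world to camera coordinates, as OpenCV has them; the wrist camera has in their place "mount" (4x4, takes a point from camera to tool coordinates, whose origin is the TCP and whose axes are the flange's). Camera axes: x right, y down, z forward; pixel columns grow to the right and rows downward; lengths in m; the calibration is good to about 2 mm. A picture is of the moment at which its call begins: read the wrist's pose just before it. get_calibration takes no time and is no camera call.
- ticket.sign_off(): hands the job in, once; it reports no verdict.
The state is a dict: "t": time; "joint_positions": joint angles; "dq": joint speeds; "effort": joint torques, N m; "tool_pos": TCP position; "eef_rot": TCP orientation; "force": force on the tool from outside, world axes, zero at the start; "moment": the same for the moment, N m; "opening": finger opening in m.
Only numpy, scipy, OpenCV 4.12 (cv2) and the standard library are available. Lean on these libraries where they do the work, as an engineer would, in place of code of your own. Each camera call takes 0.05 s, during which the arm holds its last target.

### The job

Hold the lid of the wooden tool chest open for me. Before you shift its slide catch, tug the lid's bar handle upward to learn whether the lid is caught (nothing shows which end of the slide's travel holds and which is free); if it is caught, push the slide over to the other end of its travel. Then raise the lid by its handle to about half open, roughly 45 degrees, and finish while still holding it steady there with the gripper on the handle, leaving the bowl, the book and the jar around the chest where they stand.

Things in the scene. Friction and masses are not known exactly. Their poses are not given: they have to be found in the camera images.
- chest: low wooden tool chest, fixed to the bench, placed and yawed anew each time: case 200 mm deep (x), 300 mm wide (y), 90 mm high; its 10 mm flat lid (top 100 mm above the bench) overhangs it by 2 to 4 mm. Origin: centre of the underside; x points from the front (robot side) to the hinge at the back, y to the chest's left, z up. Handle and slide are on the lid.
- lid (a joint): lid hinge, rad: 0 shut, grows as the front edge rises, to 1.6; 0.79 is 45 degrees. The lid weighs 0.3 to 0.6 kg and falls shut when let go (2 to 4 N lift it at the handle). If the catch holds, the lid has a little play: it rises freely to about 0.045 rad (6 to 9 mm at the handle), then stops hard (up to 0.065 if pulled with 35 N, where the grip slips); if free it goes on rising.
- lid_hinge (a point): middle of the hinge line, at the chest's back upper edge 90 mm above the bench (chest x = +100 mm, y = 0); the hinge axis runs along chest y. The axes of this point turn with the lid.
- lid_handle: the lid's dark steel bar handle: round bar 10 mm thick, 100 mm long along chest y, on two end posts, its centre line 35 mm above the lid's top (30 mm clear gap below). Origin: on the lid's top under the bar's middle, 170 mm in front of the hinge line and 45 mm to the right (chest -y) of the lid's middle; z square to the lid. Pinch it across chest x; it can turn between the pads as the lid swings.
- handle_mid (a point): middle of the handle's bar (the centre of its round section), where to grip it: 45 mm above the hinge line and 170 mm in front of it when the lid is shut, so 135 mm above the bench. Its y axis runs along the bar.
- catch (a joint): slide catch on the lid, m: 0 at its end nearest the handle, 0.03 at the other end (towards chest +y); it starts 0 to 0.009. It holds the lid in one half of its travel (within about 14 mm of one end) and frees it in the other; which half differs from time to time and cannot be seen. It moves along chest y with about 2 N and stays where it is left.
- catch_top (a point): centre of the top of the slide's steel thumb fin, an upright block 14 mm (chest x) by 10 mm (chest y) whose top is 26 mm above the lid's top (126 mm above the bench when shut), 150 mm in front of the hinge line, at chest y = 70 mm + the slide's value, in a flat steel face plate. Can be pinched across chest x from above or pushed from its side.
- paste_bowl: white ceramic bowl, 90 mm across and 50 mm high, standing in front of the chest. Origin: centre of its underside. Leave alone.
- book: closed blue cloth book lying flat, 150 by 100 by 28 mm, to the chest's right. Origin: centre of its underside. Leave alone.
- glue_jar: closed jar with a white cap, 60 mm across and 75 mm high, to the chest's left. Origin: centre of its underside. Leave alone.

How it is judged (in metres and radians):
On the way:
1. with the gripper on its handle the lid is tugged up by at least 0.02 rad, its slide not yet shifted (slide's top less than 15 mm from its start) (value of joint lid above 0.02 rad and contact force between the fingers and lid_handle above 0.5 N and distance of catch_top from where it was at the start of the episode below 0.015 m).
At the end, for the whole second after the job is handed in: The lid stands still between 0.6 and 1.0 rad (34 and 57 degrees) open, carried by the fingers on its handle (contact over 0.5 N); bowl, book and jar are within 20 mm of where they stood (value of joint lid between 0.6 and 1 rad and velocity of joint lid between -0.06 and 0.06 rad/s and contact force between the fingers and lid_handle above 0.5 N and distance of each of paste_bowl, book, glue_jar from where it was at the start of the episode below 0.02 m); the arm keeps its last pose, push and grip.
It fails at once if the bowl, the book or the jar is shifted by more than 30 mm (distance of any of paste_bowl, book, glue_jar from where it was at the start of the episode above 0.03 m).
It also fails if it takes over 54 s, if anything falls off the work surface, if the arm or the gripper's body presses on something with over 40 N, if the wrist force passes 120 N, or if a joint passes its speed limit or range.

## Working session

There is one attempt and no reset: what is moved stays moved. The work goes in short steps, Python scripts to look and compute and a tool call to move; the robot and the scene stay as the last step left them, time stands still between calls to the robot, and variables do not carry over. Pictures are saved under pics/ and viewed, and the job is handed in when it is done.

Besides the shell and the picture viewer there is one more tool, called after "Call:" as name(argument=value, ...), one argument or row to a line, values as JSON. step_arm: Moves the arm, as the interface text tells. Its arguments: {"type":"object","properties":{"delta_pos":{"type":"array"},"turn":{"type":"array"},"grip":{"type":"array"},"grip_force":{"type":"number"}},"required":["delta_pos","turn","grip"]}

```bash
mkdir -p pics; python3 - <<'E'
from plant import sensors, viewer
import cv2
print(sensors.get_obs())
for n in ("scene","side"):
    im=viewer.read_camera(n); cv2.imwrite(f"pics/{n}0.png",im[:,:,::-1]); print(n,viewer.get_calibration(n))
print(viewer.get_calibration("wrist"))
E
```

```text
{'t': 0.0, 'joint_positions': array([ 5.32962478e+01,  1.48579819e+01,  8.80111887e+01,  1.97397282e-04,
        7.72354762e+01, -1.16174841e+01]), 'dq': array([ 0.05897703, -0.03552783,  0.01815672,  0.00534084,  0.02094871,
        0.02480428]), 'effort': array([ 1.11183010e-03, -4.37308359e+01, -2.84002501e+01,  7.19853700e-02,
        4.14220628e-02, -1.37883821e-04]), 'tool_pos': array([0.23283168, 0.49771114, 0.23682891]), 'eef_rot': array([-1.79897536e+02, -2.12619224e-02,  1.54913669e+02]), 'force': array([ 0.27064866, -0.09245771,  0.29036716]), 'moment': array([ 0.04449102, -0.02348865, -0.03685928]), 'opening': 0.09290991559559476}
scene {'camera_matrix': array([[438.61585662,   0.        , 277.5054031 ],
       [  0.        , 438.61585662, 210.03105399],
       [  0.        ,   0.        ,   1.        ]]), 'dist_coeffs': array([-0.01575277,  0.        ,  0.        ,  0.        ,  0.        ]), 'rvec': array([ 1.15432537,  2.52951915, -0.81987459]), 'tvec': array([ 0.33355453, -0.34176423,  1.41572523])}
side {'camera_matrix': array([[428.56451655,   0.        , 279.056371
[... 217 characters left out ...]
1 , -0.47909601,  0.21068722]), 'tvec': array([-0.52142265,  0.25154556,  0.72515781])}
{'camera_matrix': array([[292.91476238,   0.        , 277.29785369],
       [  0.        , 292.91476238, 212.94086342],
       [  0.        ,   0.        ,   1.        ]]), 'dist_coeffs': array([-0.02864652,  0.        ,  0.        ,  0.        ,  0.        ]), 'mount': array([[ 5.37828473e-04, -9.64022137e-01, -2.65821426e-01,
         7.40336238e-02],
       [ 9.99999854e-01,  5.05798292e-04,  1.88952581e-04,
        -1.77906344e-04],
       [-4.77024476e-05, -2.65821489e-01,  9.64022268e-01,
        -1.47375240e-01],
       [ 0.00000000e+00,  0.00000000e+00,  0.00000000e+00,
         1.00000000e+00]])}
```

View pics/scene0.png

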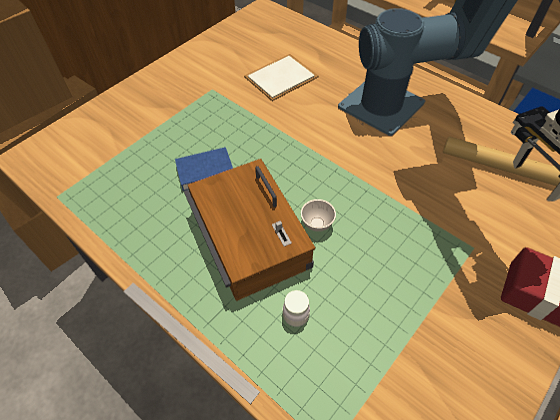

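View pics/side0.png

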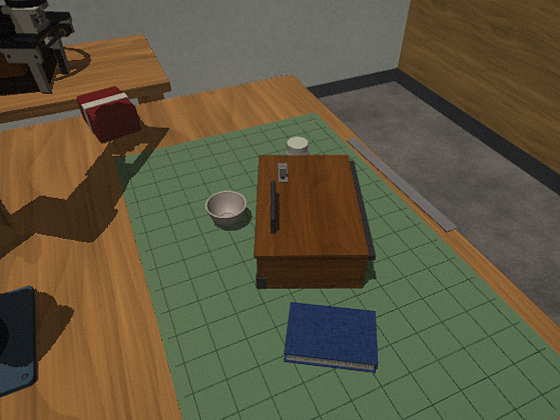

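Scene view: the lid's corners are at about (188,187), (262,160), (312,249) and (234,281). The handle runs (258,170)-(275,205) and the slide plate is at (283,232). Side view: the lid's top spans about (258,156)-(364,252), the handle is at (273,205) and the slide at (283,173). I'll look closer.

```bash
cat > h.py <<'E'
import numpy as np, cv2
from plant import sensors, viewer
from scipy.spatial.transform import Rotation as R
def cam(n):
    c=viewer.get_calibration(n); K=np.array(c["camera_matrix"]);d=np.array(c["dist_coeffs"])
    if n=="wrist":
        o=sensors.get_obs(); T=np.eye(4);T[:3,:3]=R.from_euler('xyz',o["eef_rot"],degrees=True).as_matrix();T[:3,3]=o["tool_pos"]
        W=T@np.array(c["mount"]); Rw=W[:3,:3].T; return K,d,Rw,-Rw@W[:3,3]
    return K,d,cv2.Rodrigues(c["rvec"])[0],np.array(c["tvec"])
def ray(C,px):
    K,d,Rw,t=C; u=cv2.undistortPoints(np.array(px,float).reshape(-1,1,2),K,d).reshape(-1,2)
    v=np.c_[u,np.ones(len(u))]@Rw; return -Rw.T@t, v
def onz(C,px,z):
    o,v=ray(C,px); return o+v*((z-o[2])/v[:,2])[:,None]
def proj(C,P):
    K,d,Rw,t=C; return cv2.projectPoints(np.array(P,float).reshape(-1,1,3),cv2.Rodrigues(Rw)[0],t,K,d)[0].reshape(-1,2)
def tri(C1,p1,C2,p2):
    o1,v1=ray(C1,[p1]);o2,v2=ray(C2,[p2]);v1=v1[0];v2=v2[0]
    s=np.linalg.lstsq(np.c_[v1,-v2],o2-o1,rcond=None)[0]
    a=o1+s[0]*v1;b=o2+s[1]*v2; return (a+b)/2,np.linalg.norm(a-b)
E
python3 - <<'E'
import cv2
a=cv2.imread("pics/scene0.png")[140:310,160:350];cv2.imwrite("pics/sc_c.png",cv2.resize(a,None,fx=4,fy=3.5,interpolation=cv2.INTER_CUBIC))
a=cv2.imread("pics/side0.png")[130:310,190:390];cv2.imwrite("pics/sd_c.png",cv2.resize(a,None,fx=4,fy=3.3333,interpolation=cv2.INTER_CUBIC))
from h import *
s=cam("scene");d=cam("side")
print(onz(s,[(188,187),(262,160),(312,249),(234,281)],.1).round(4))
print(onz(d,[(255,252),(258,156),(349,156),(366,254)],.1).round(4))
E
```

```text
[[ 0.6796 -0.1451  0.1   ]
 [ 0.4922 -0.0651  0.1   ]
 [ 0.6176  0.2018  0.1   ]
 [ 0.7897  0.1244  0.1   ]]
[[ 0.4927 -0.0708  0.1   ]
 [ 0.6055  0.1973  0.1   ]
 [ 0.7942  0.1128  0.1   ]
 [ 0.6692 -0.1546  0.1   ]]
```

View pics/sc_c.png

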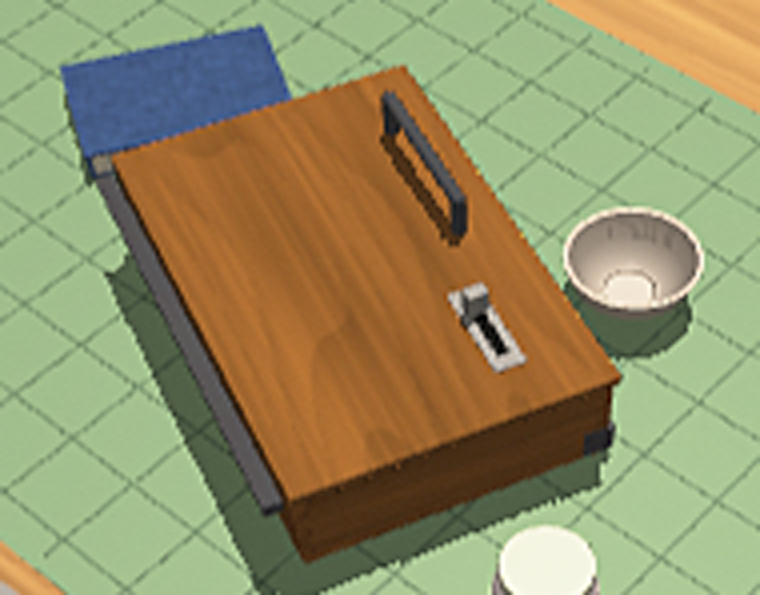

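View pics/sd_c.png

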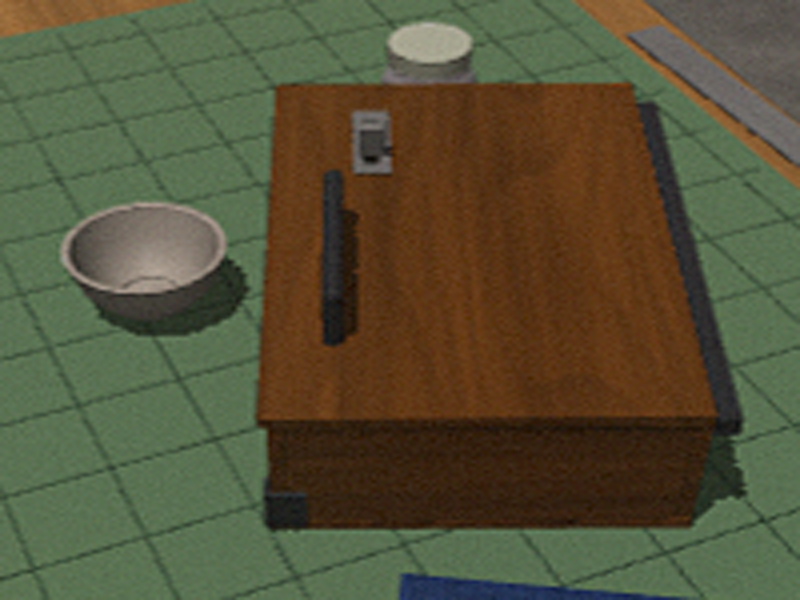

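```bash
python3 - <<'E'
from h import *
s=cam("scene");d=cam("side")
def S(x,y):return (160+x/4-.4,140+y/3.5-.4)
def D(x,y):return (190+x/4-.4,130+y/3.3333-.4)
h=onz(s,[S(389,100),S(460,197)],.135);print(h,h.mean(0),np.linalg.norm(h[1]-h[0]))
h2=onz(d,[D(333,176),D(333,297)],.135);print(h2,h2.mean(0),np.linalg.norm(h2[1]-h2[0]))
print(onz(s,[S(476,290)],.126),onz(d,[D(372,133)],.126))
# lid corners
a=onz(s,[S(115,156),S(404,66),S(619,379),S(283,500)],.1)
b=onz(d,[D(714,417),D(259,417),D(278,85),D(632,85)],.1)
for q in (a,b):
    print(q.round(4)); y=q[2]-q[1]; y2=q[3]-q[0]
    print(np.degrees(np.arctan2(-y[0],y[1])),np.degrees(np.arctan2(-y2[0],y2[1])),np.linalg.norm(y),np.linalg.norm(q[0]-q[1]),q.mean(0))
for yaw in (-25,):
    pass
E
```

```text
[[ 0.54292055 -0.03409675  0.135     ]
 [ 0.57908661  0.05631007  0.135     ]] [0.56100358 0.01110666 0.135     ] 0.09737237013839418
[[ 0.5820081   0.05597257  0.135     ]
 [ 0.54105489 -0.03929445  0.135     ]] [0.5615315  0.00833906 0.135     ] 0.1036965377284966
[[0.62533902 0.1090228  0.126     ]] [[0.62175553 0.09720653 0.126     ]]
[[ 0.6729 -0.1512  0.1   ]
 [ 0.4905 -0.0715  0.1   ]
 [ 0.6118  0.204   0.1   ]
 [ 0.7973  0.1209  0.1   ]]
-23.760319411962307 -24.57279598749767 0.3010818342437113 0.19899843550415794 [0.64313323 0.02555004 0.1       ]
[[ 0.6717 -0.1574  0.1   ]
 [ 0.4893 -0.0762  0.1   ]
 [ 0.6091  0.1995  0.1   ]
 [ 0.7931  0.1171  0.1   ]]
-23.481295817961094 -23.85486713676704 0.30067132834824273 0.19965070373395752 [0.64080827 0.02073397 0.1       ]
```

Call:
step_arm(
  delta_pos=[
    [0,0,0],
    [0,0,0],
    [0,0,0],
    [0,0,0],
    [0,0,0],
    [0,0,0],
    [0,0,0],
    [0,0,0],
  ],
  turn=[
    [0,0,10],
    [0,0,10],
    [0,0,10],
    [0,0,10],
    [0,0,10],
    [0,0,10],
    [0,0,10],
    [0,0,10],
  ],
  grip=[1,1,1,1,1,1,1,1],
)

```text
t: 1.1
tool_pos: [0.2329, 0.4979, 0.2371]
eef_rot: [-180.0, 0.1, 74.6]
force: [-0.2, 0.3, 0.3]
opening: 0.093
```

Call:
step_arm(
  delta_pos=[
    [0,0,0],
    [-35,50,0],
    [-35,50,0],
    [-35,50,0],
    [-35,50,0],
    [-35,50,0],
    [-35,50,0],
    [-35,50,0],
  ],
  turn=[
    [0,0,8.5],
    [0,0,0],
    [0,0,0],
    [0,0,0],
    [0,0,0],
    [0,0,0],
    [0,0,0],
    [0,0,0],
  ],
  grip=[1,1,1,1,1,1,1,1],
)

```text
t: 2.1
tool_pos: [0.4564, 0.1317, 0.2375]
eef_rot: [-180.0, -0.0, 66.4]
force: [1.5, 0.1, -0.2]
opening: 0.0928
```

Call:
step_arm(
  delta_pos=[
    [-30,50,0],
    [-20,50,0],
    [-20,45,0],
    [0,0,0],
  ],
  turn=[
    [0,0,0],
    [0,0,0],
    [0,0,0],
    [0,0,0],
  ],
  grip=[1,1,1,1],
)

```text
t: 2.6
tool_pos: [0.5623, 0.0086, 0.2365]
eef_rot: [-180.0, 0.0, 66.2]
force: [-0.6, -0.1, -0.5]
opening: 0.0927
```

```bash
python3 - <<'E'
from h import *
c=cam("wrist"); im=viewer.read_camera("wrist"); cv2.imwrite("pics/w1.png",im[:,:,::-1]); o=sensors.get_obs()
print(o["tool_pos"],o["eef_rot"],o["joint_positions"].round(1))
print("handle expected px",proj(c,[(.561,.010,.135),(.624,.105,.126)]))
E
```

```text
[0.560909   0.01027811 0.23656427] [-1.79878512e+02  1.81078376e-02  6.62696186e+01] [-10.3  16.1  86.4   0.   77.6  13.4]
handle expected px [[275.66377201 217.36410987]
 [299.23192207  82.33694792]]
```

View pics/w1.png

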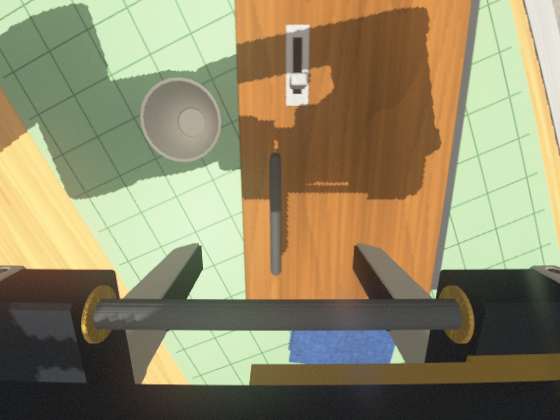

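Wrist view: the bar runs from (275,155) to (276,272), parallel to the pads. The fin's top is at (298,80), 2 px from where I predicted it. I'll check both numerically.

```bash
python3 - <<'E'
from h import *
c=cam("wrist"); o=sensors.get_obs()
h=onz(c,[(275,155),(276,271)],.135); f=onz(c,[(298,79)],.126)
Rt=R.from_euler('xyz',o["eef_rot"],degrees=True).as_matrix()
m=h.mean(0);print(h,m,np.linalg.norm(h[1]-h[0]),f)
print("tool deltas mm",((m-o["tool_pos"])@Rt*1000).round(1),((f-o["tool_pos"])@Rt*1000).round(1))
y=h[0]-h[1];print(np.degrees(np.arctan2(y[1],y[0])))
E
```

```text
[[ 0.58088918  0.06178558  0.135     ]
 [ 0.53869552 -0.03610388  0.135     ]] [0.55979235 0.01284085 0.135     ] 0.10659573909828743 [[0.62240526 0.10965461 0.126     ]]
tool deltas mm [  1.9  -1.8 101.6] [[115.8  16.5 110.5]]
66.68232756642354
```

Call:
step_arm(
  delta_pos=[
    [0,-1,25],
    [0,0,25],
    [0,0,25],
    [0,0,15],
    [0,0,10],
    [0,0,0],
    [0,0,0],
  ],
  turn=[
    [0,0,0],
    [0,0,0],
    [0,0,0],
    [0,0,0],
    [0,0,0],
    [0,0,0],
    [0,0,0],
  ],
  grip=[1,1,1,1,1,0,-0.5],
  grip_force=30,
)

```text
t: 3.52
tool_pos: [0.5604, 0.0118, 0.1385]
eef_rot: [179.9, -0.0, 66.4]
force: [0.4, 0.9, 0.1]
opening: 0.0781
```

Call:
step_arm(
  delta_pos=[
    [0,0,0],
    [0,0,0],
    [0,0,0],
    [0,0,0],
    [0,0,0],
    [0,0,0],
  ],
  turn=[
    [0,0,0],
    [0,0,0],
    [0,0,0],
    [0,0,0],
    [0,0,0],
    [0,0,0],
  ],
  grip=[-1,-1,-1,-1,-1,-1],
  grip_force=30,
)

```text
t: 4.28
tool_pos: [0.5598, 0.0118, 0.1376]
eef_rot: [-180.0, -0.0, 66.4]
force: [-0.5, -0.2, -0.7]
opening: 0.0178
```

Call:
step_arm(
  delta_pos=[
    [0,0,0],
    [0,0,0],
    [0,0,0],
    [0,0,0],
  ],
  turn=[
    [0,0,0],
    [0,0,0],
    [0,0,0],
    [0,0,0],
  ],
  grip=[-1,-1,-1,-1],
  grip_force=30,
)

```text
t: 4.78
tool_pos: [0.5617, 0.011, 0.1377]
eef_rot: [179.8, -0.0, 66.4]
force: [6.8, -2.1, -4.6]
opening: 0.009
```

Gripped: the opening reads 9 mm on the 10 mm bar. Now the tug, in small steps.

Call:
step_arm(
  delta_pos=[
    [0,0,-1.5],
    [0,0,-1.5],
    [0,0,-1.5],
    [0,0,-1.5],
    [0,0,0],
    [0,0,0],
  ],
  turn=[
    [0,0,0],
    [0,0,0],
    [0,0,0],
    [0,0,0],
    [0,0,0],
    [0,0,0],
  ],
  grip=[-1,-1,-1,-1,-1,-1],
)

```text
t: 5.52
tool_pos: [0.5633, 0.0103, 0.1438]
eef_rot: [179.6, -0.0, 66.4]
force: [11.2, -4.8, -8.3]
opening: 0.0091
```

Call:
step_arm(
  delta_pos=[
    [0,0,-1],
    [0,0,-1],
    [0,0,-1],
    [0,0,0],
    [0,0,0],
  ],
  turn=[
    [0,0,0],
    [0,0,0],
    [0,0,0],
    [0,0,0],
    [0,0,0],
  ],
  grip=[-1,-1,-1,-1,-1],
)

```text
t: 6.15
tool_pos: [0.5642, 0.0099, 0.147]
eef_rot: [179.5, -0.1, 66.4]
force: [13.2, -4.6, -8.8]
opening: 0.0089
```

Call:
step_arm(
  delta_pos=[
    [0,2,0],
    [0,2,0],
    [0,0,-1],
    [0,0,-1],
    [0,0,-1],
    [0,0,0],
    [0,0,0],
  ],
  turn=[
    [0,0,0],
    [0,0,0],
    [0,0,0],
    [0,0,0],
    [0,0,0],
    [0,0,0],
    [0,0,0],
  ],
  grip=[-1,-1,-1,-1,-1,-1,-1],
)

```text
t: 7.02
tool_pos: [0.565, 0.0095, 0.1495]
eef_rot: [179.8, -0.0, 66.4]
force: [7.8, -2.4, -7.0]
opening: 0.0089
```

Call:
step_arm(
  delta_pos=[
    [0,1,-2],
    [0,1,-2],
    [0,1,-2],
    [0,0,0],
    [0,0,0],
  ],
  turn=[
    [0,0,0],
    [0,0,0],
    [0,0,0],
    [0,0,0],
    [0,0,0],
  ],
  grip=[-1,-1,-1,-1,-1],
)

```text
t: 7.65
tool_pos: [0.5668, 0.0086, 0.1552]
eef_rot: [179.9, 0.0, 66.4]
force: [6.5, -2.6, -7.3]
opening: 0.0091
```

```bash
python3 - <<'E'
from h import *
for n in ("side","wrist"):
    im=viewer.read_camera(n); cv2.imwrite(f"pics/{n}2.png",im[:,:,::-1])
a=cv2.imread("pics/side2.png")[130:310,190:390];cv2.imwrite("pics/sd_c2.png",cv2.resize(a,None,fx=4,fy=3.3333,interpolation=cv2.INTER_CUBIC))
E
```

```text
(no output)
```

View pics/sd_c2.png

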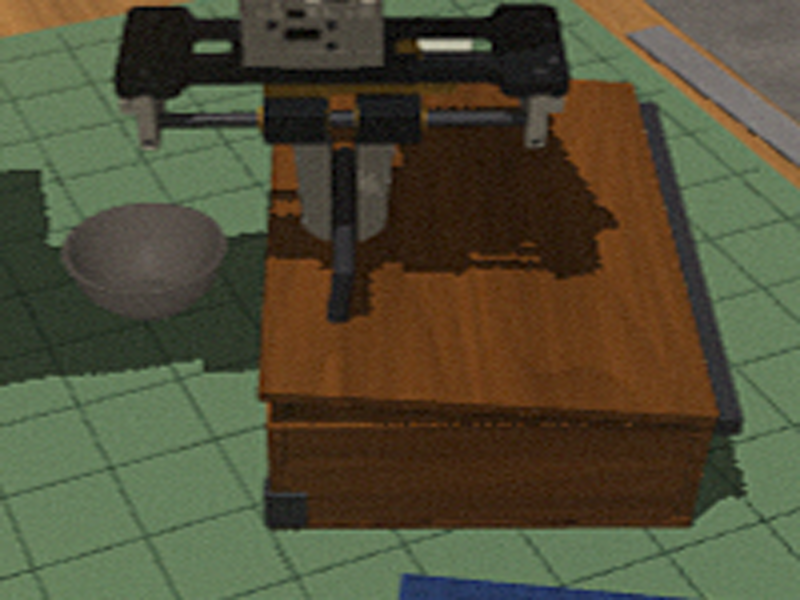

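The lid rose freely past 0.10 rad (17.5 mm at the handle) at a steady lift of about 7 N. The side view shows its front-right corner clear of the case, so the catch is not holding and the slide can stay. I'll raise along the arc.

Call:
step_arm(
  delta_pos=[
    [0,4.5,-8],
    [0,4,-8],
    [0,4,-7.5],
    [0,4.5,-7.5],
    [0,5,-7],
    [0,5,-7],
    [0,0,0],
  ],
  turn=[
    [0,0,0],
    [0,0,0],
    [0,0,0],
    [0,0,0],
    [0,0,0],
    [0,0,0],
    [0,0,0],
  ],
  grip=[-1,-1,-1,-1,-1,-1,-1],
)

```text
t: 8.62
tool_pos: [0.5902, -0.0015, 0.2017]
eef_rot: [-179.9, 0.0, 66.4]
force: [-6.2, 2.3, 0.9]
opening: 0.0087
```

Call:
step_arm(
  delta_pos=[
    [0,4.5,-7],
    [0,5.5,-6.5],
    [0,6,-6],
    [0,6,-6],
    [0,0,0],
  ],
  turn=[
    [0,0,0],
    [0,0,0],
    [0,0,0],
    [0,0,0],
    [0,0,0],
  ],
  grip=[-1,-1,-1,-1,-1],
)

```text
t: 9.25
tool_pos: [0.6118, -0.0108, 0.2277]
eef_rot: [179.9, -0.0, 66.4]
force: [-5.6, 0.3, -0.1]
opening: 0.0088
```

```bash
python3 - <<'E'
from h import *
im=viewer.read_camera("side"); cv2.imwrite("pics/side3.png",im[:,:,::-1])
E
```

```text
(no output)
```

View pics/side3.png

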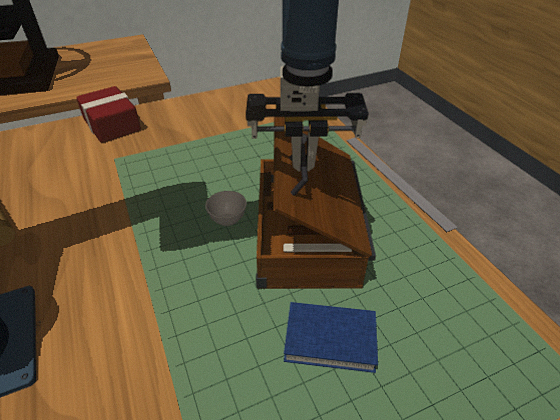

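The side view shows the lid raised about 35° with the gripper still on the bar at about (302,185). Bowl and book have not moved. The last stretch goes to 45°.

Call:
step_arm(
  delta_pos=[
    [0,6,-5],
    [0,6,-4.5],
    [0,6,-4.5],
    [0,5,-4],
    [0,0,0],
    [0,0,0],
    [0,0,0],
    [0,0,0],
  ],
  turn=[
    [0,0,0],
    [0,0,0],
    [0,0,0],
    [0,0,0],
    [0,0,0],
    [0,0,0],
    [0,0,0],
    [0,0,0],
  ],
  grip=[-1,-1,-1,-1,-1,-1,-1,-1],
)

```text
t: 10.3
tool_pos: [0.6322, -0.0198, 0.245]
eef_rot: [180.0, -0.0, 66.4]
force: [-5.4, -0.1, 3.0]
opening: 0.009
```

```bash
python3 - <<'E'
from h import *
for n in ("side","scene"):
    im=viewer.read_camera(n); cv2.imwrite(f"pics/{n}4.png",im[:,:,::-1])
    a=cv2.imread(f"pics/{n}0.png").astype(int);d=np.abs(a-im[:,:,::-1]).sum(2)
a=cv2.imread("pics/side4.png")[80:310,190:390];cv2.imwrite("pics/sd_c4.png",cv2.resize(a,None,fx=3,fy=2.6,interpolation=cv2.INTER_CUBIC))
o=sensors.get_obs();print(o)
p=o["tool_pos"]; dx=(p-np.array([.5598,.0118,.1376]))
from scipy.optimize import brentq
print(brentq(lambda t:170*np.sin(t)+45*np.cos(t)-45-dx[2]*1000,0,1.2))
E
```

```text
{'t': 10.4, 'joint_positions': array([-1.18768461e+01,  2.30944493e+01,  7.51260489e+01, -2.45279670e-03,
        8.17485239e+01,  1.17023254e+01]), 'dq': array([-0.10934891, -0.0092899 , -0.01600339, -0.06479197,  0.01587745,
       -0.02203358]), 'effort': array([-9.15554725e-01, -5.12006557e+01, -3.09916878e+01, -1.27897183e-01,
       -2.11944513e+00, -7.50386651e-03]), 'tool_pos': array([ 0.63219126, -0.01974799,  0.24493804]), 'eef_rot': array([ 1.79969174e+02, -3.90602512e-03,  6.64211808e+01]), 'force': array([-5.38654662,  1.14344559,  2.69688937]), 'moment': array([ 0.24875117,  1.18853307, -0.03096127]), 'opening': 0.009337783966926902}
0.7889170485164309
```

View pics/sd_c4.png

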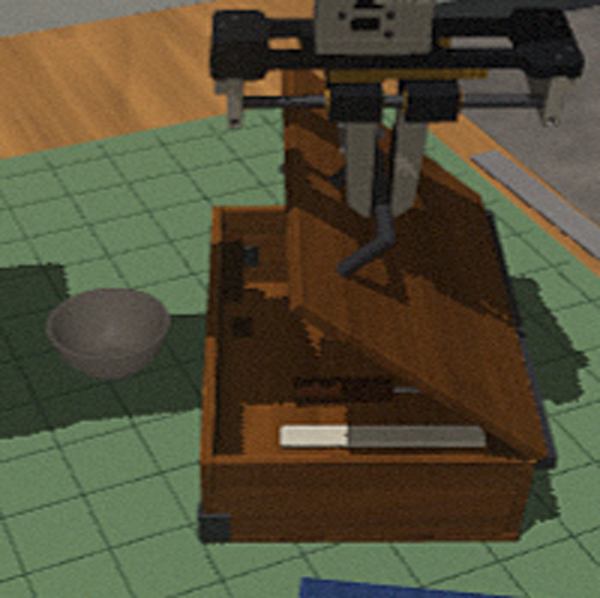

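View pics/scene4.png

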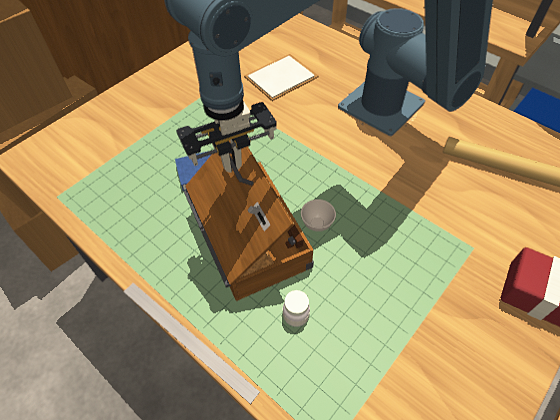

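The pictures show the lid half open with both fingers on the bar, and the bowl, jar and book in place. I'll check the angle from the image and confirm it stays still.

Call:
step_arm(
  delta_pos=[
    [0,0,0],
    [0,0,0],
    [0,0,0],
    [0,0,0],
  ],
  turn=[
    [0,0,0],
    [0,0,0],
    [0,0,0],
    [0,0,0],
  ],
  grip=[-1,-1,-1,-1],
)

```text
t: 10.9
tool_pos: [0.6322, -0.0198, 0.245]
eef_rot: [180.0, -0.0, 66.4]
force: [-4.6, 1.0, 2.0]
opening: 0.0091
```

```bash
python3 - <<'E'
from h import *
d=cam("side"); a=np.radians(-23.7); cx=np.array([np.cos(a),np.sin(a),0]); cy=np.array([-np.sin(a),np.cos(a),0]);z=np.array([0,0,1.])
hm=np.array([.560,.011,.135]); H=hm+.17*cx+.045*cy-.045*z
for t in (.6,.7,.79,.9,1.0):
    P=H+.204*(-np.cos(t)*cx+np.sin(t)*z)+.01*(np.sin(t)*cx+np.cos(t)*z)-.152*cy
    q=proj(d,[P])[0]; print(t,q.round(1),"crop",((q-[190,80])*[3,2.6]).round())
print(sensors.get_obs()["tool_pos"],sensors.get_obs()["force"])
A=cv2.imread("pics/side0.png");B=cv2.imread("pics/side4.png")
h=lambda im:cv2.inRange(cv2.cvtColor(im,cv2.COLOR_BGR2HSV),(105,100,30),(130,255,255))
for im in(A,B):
    m=h(im)[290:380,270:390];ys,xs=np.nonzero(m);print("book",xs.mean(),ys.mean(),len(xs))
A=cv2.imread("pics/scene0.png")[285:335,275:320].astype(int);B=cv2.imread("pics/scene4.png")[285:335,275:320].astype(int)
print("jar diff",np.abs(A-B).mean())
E
```

```text
0.6 [274.8 206.3] crop [254. 328.]
0.7 [283.1 198.8] crop [279. 309.]
0.79 [291.6 192.5] crop [305. 292.]
0.9 [303.3 185.4] crop [340. 274.]
1.0 [315.  179.6] crop [375. 259.]
[ 0.63219991 -0.01975634  0.24496824] [-4.64417175  0.99512071  2.01889592]
book 61.53082191780822 44.50483481063658 4964
book 61.52184417153211 44.5498288705456 4967
jar diff 20.24088888888889
```

The lid corner seen at crop (290,304) fits about 0.74 rad, and kinematics gives 0.79. The jar difference may only be a change in lighting, so I'll check its cap position.

```bash
python3 - <<'E'
import cv2,numpy as np
for n in (0,4):
    im=cv2.imread(f"pics/scene{n}.png")
    h=cv2.cvtColor(im,cv2.COLOR_BGR2HSV)[285:335,275:325]; m=(h[...,1]<60)&(h[...,2]>120)
    ys,xs=np.nonzero(m);print(n,xs.mean(),ys.mean(),len(xs))
    h=cv2.cvtColor(im,cv2.COLOR_BGR2HSV)[195:245,295:342]; m=(h[...,1]<55)
    ys,xs=np.nonzero(m);print("bowl",xs.mean(),ys.mean(),len(xs))
a=[cv2.resize(cv2.imread(f"pics/scene{n}.png")[190:340,270:350],None,fx=4,fy=4) for n in(0,4)]
cv2.imwrite("pics/cmp.png",np.hstack(a))
E
```

```text
0 21.394886363636363 21.664772727272727 704
bowl 22.780379041248608 19.44035674470457 897
4 23.009605122732125 23.593383137673428 937
bowl 22.803986710963454 19.632336655592468 903
```

View pics/cmp.png

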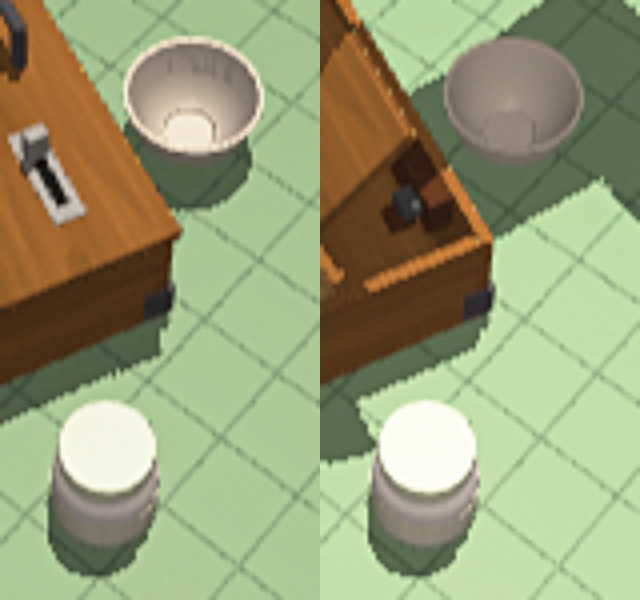

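Side by side, the cap sits at (107,447) in the first crop and (427-320=107,447) in the second, and the bowl matches too. Only the lighting differs, so I'm handing in.

```bash
python3 -c "
from plant import ticket,sensors
print(ticket.sign_off()); o=sensors.get_obs(); print(o['t'],o['tool_pos'],o['force'],o['opening'])"
```

```text
the job is handed in; nothing more can be done
None
the job is handed in; nothing more can be done
```

The lid is held about half open with the gripper still on its handle, and I handed the job in at about 11 s of the 54 s; no verdict is given.

- **Tug:** I gripped the bar and pulled up before touching the slide. The lid rose freely to about 0.10 rad, past the 0.045–0.065 rad where a holding catch would have stopped it. It was free, so I left the slide alone.
- **Angle:** The gripper's height on the handle gives about 0.79 rad. The lid corner in the side view gives about 0.74 rad. They disagree by 0.05 rad, but both lie inside 0.6–1.0.
- **Hold:** The tool position was unchanged over the last half second or so. The fingers were 9 mm apart on the 10 mm bar, and the tool felt about 5 N of outside force, which I took as contact with the handle. I did not measure lid speed or finger contact force directly.
- **Bowl, book and jar:** All three are where they stood. A pixel difference and a mask shift of about 2 px on the jar looked like movement at first. Viewed side by side, the jar and bowl match, so I put that down to changed lighting.

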